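# Rack the small kettlebells by size

### The arm

A 7-joint arm with a two-finger parallel gripper is mounted at the origin on the work surface. World frame = base frame: x ahead of the robot, y to its left, z up, the work surface at z = 0. Lengths are in m, angles in rad, forces in N, time in s.
With the tool pointing down it reaches from about 0.425 to 0.875 m from the base axis. Payload 4.7 kg.
Tool frame: the origin (TCP) lies where the fingers leave the gripper's body, on its centre line; the fingertips stand 70 mm ahead of it and the grasp point (between the pads) lies 51 mm ahead of it; z points along the fingers, y is the line along which they close (so a half turn about z gives the same grasp; the last joint's range is limited). The gripper opens to 87 mm and grips with 3 to 60 N. Pads are 19 mm wide; open, the fingers measure 117 mm over their backs; the gripper's body (75 mm by 190 mm) begins 51 mm behind the grasp point.
Start: joints at [1.301, 0.321, -0.07, 1.45, 0.023, 1.371, -0.057], TCP at [0.182, -0.624, 0.292] pointing down, gripper open.
Joint ranges: [-2.86, 2.86], [-0.3, 2.09], [-1.38, 1.24], [0.06, 2.45], [-1.56, 4.7], [0.09, 2.05], [-2.69, 2.69]. Speed limits (rad/s): [2.57, 2.57, 3.14, 3.14, 3.14, 3.14, 3.14].

### API

Orientations are given as a rotation vector (axis times angle).
In Python, from bench import ctrl gives the robot as it stands.
- The arm moves only by the tool play_rows, never from a script. Its argument "increments" is a list that holds one entry, the list of rows, each a list of 7 numbers: the shift along the tool's x, y, z as a fraction of full scale, then the turn, a rotation vector about the tool's x, y, z as a fraction of full scale, then the gripper command: -1 is shut, 1 is fully open, values between are in proportion. A call has 1 to 8 rows; each row is the pose to reach, as a shift and turn from the pose commanded when the call began, along the tool's axes at that moment; what a row does not reach only later rows make up. Full scale, the value 1, is 0.1 m for a shift and 90 degrees for a turn. A row lasts 1/10 s, in which the tool goes at most 50 mm and 8.59 degrees, less where a joint would pass 70% of its speed; a pose out of reach is approached as far as the arm can. A call with a number of a shift or a turn outside -1 to 1 is refused whole. A call with a gripper value outside its range is refused whole. The fingers move at their own pace and stop on an object; "squeeze" is the grip in N (left out, the last holds). Time passes only in rows, so rows that repeat a pose let the fingers close. It gives the time, the measured TCP pose, the force, the opening and the grip force at its end, in the units of the state.
- ctrl.get_state(): the state, without advancing time (a new reading comes with each control period).
- ctrl.get_image(name): name is "scene" or "side" or "wrist"; returns the picture (480x640x3 uint8, red, green, blue); there is no depth.
- ctrl.get_calibration(name): a dict with "vertical_fov" (degrees; the focal length in pixels is half the picture's height over the tangent of half this angle, whatever the lens; pixels are square), "cx", "cy" (the principal point, pixels), "R" (3x3) and "t" (3): a world point X has camera coordinates R X + t; the wrist camera has in their place "T_tool_cam" (4x4, takes a point from camera to tool coordinates, whose origin is the TCP and whose axes are the flange's). Camera axes: x right, y down, z forward; pixel columns grow to the right and rows downward; lengths in m; the calibration is good to about 2 mm. A picture is of the moment at which its call begins: read the wrist's pose just before it. get_calibration takes no time and is no camera call.
- ctrl.close_job(): hands the job in; it is judged then, once.
The state is a dict: "time": time; "joint_positions": joint angles; "qd": joint speeds; "joint_torque": joint torques, N m; "position": TCP position; "tool_rot": TCP orientation; "ft_force": force on the tool from outside, world axes, zero at the start; "torque": the same for the moment, N m; "grip_width": opening from 0.0 (shut) to 1.0 (fully open); "grip_force": force on a finger pad.
Only numpy, scipy, OpenCV 4.12 (cv2) and the standard library are available. Lean on these libraries where they do the work, as an engineer would, in place of code of your own. Each camera call takes 0.05 s, during which the arm holds its last target. There are 200 camera calls.

### The job

Line up the four small cast iron kettlebells on the four round rubber pads of the oak display board in order of size, one to a pad: the smallest on the pad next to the white ceramic coaster, then each next larger one, so that the largest ends up beside the chalk jar. Set each down gently, upright and centred on its pad, without dropping or tipping any over, and leave the coaster and the chalk jar where they are.

Things in the scene. Friction and masses are not known exactly. Their poses are not given: they have to be found in the camera images.
- kettlebell_one: The smallest of the four loose dark cast iron kettlebells: ball 36 mm in diameter on a flat base 27 mm across, with a loop handle of 12 mm round bar in one upright plane, 38 mm wide overall; the axis of its straight top bar is 49 mm above the base, the whole is 55 mm tall, about 250 g. Origin at the centre of the underside, z up, the top bar runs along the body's y axis. Stands upright on the table; can be pinched across the bar from above.
- kettlebell_two: The second smallest of the four loose dark cast iron kettlebells: ball 44 mm in diameter on a flat base 33 mm across, with a loop handle of 12 mm round bar in one upright plane, 44 mm wide overall; the axis of its straight top bar is 58.5 mm above the base, the whole is 64.5 mm tall, about 380 g. Origin at the centre of the underside, z up, the top bar runs along the body's y axis. Stands upright on the table; can be pinched across the bar from above.
- kettlebell_three: The second largest of the four loose dark cast iron kettlebells: ball 52 mm in diameter on a flat base 39 mm across, with a loop handle of 12 mm round bar in one upright plane, 50 mm wide overall; the axis of its straight top bar is 68 mm above the base, the whole is 74 mm tall, about 550 g. Origin at the centre of the underside, z up, the top bar runs along the body's y axis. Stands upright on the table; can be pinched across the bar from above.
- kettlebell_four: The largest of the four loose dark cast iron kettlebells: ball 60 mm in diameter on a flat base 45 mm across, with a loop handle of 12 mm round bar in one upright plane, 56 mm wide overall; the axis of its straight top bar is 78 mm above the base, the whole is 84 mm tall, about 800 g. Origin at the centre of the underside, z up, the top bar runs along the body's y axis. Stands upright on the table; can be pinched across the bar from above.
- pad_a: One of four identical fixed round black rubber pads, 72 mm in diameter, 3 mm thick, in one straight row, 85 mm from centre to centre, on a fixed low oak display board (112 mm wide, 570 mm long, its top 22 mm above the table, so the pad's top is 25 mm above the table). The letters do not tell the order along the row, which changes from start to start. Origin at the centre of the pad's underside (22 mm above the table); y runs along the row.
- pad_b: One of four identical fixed round black rubber pads, 72 mm in diameter, 3 mm thick, in one straight row, 85 mm from centre to centre, on a fixed low oak display board (112 mm wide, 570 mm long, its top 22 mm above the table, so the pad's top is 25 mm above the table). The letters do not tell the order along the row, which changes from start to start. Origin at the centre of the pad's underside (22 mm above the table); y runs along the row.
- pad_c: One of four identical fixed round black rubber pads, 72 mm in diameter, 3 mm thick, in one straight row, 85 mm from centre to centre, on a fixed low oak display board (112 mm wide, 570 mm long, its top 22 mm above the table, so the pad's top is 25 mm above the table). The letters do not tell the order along the row, which changes from start to start. Origin at the centre of the pad's underside (22 mm above the table); y runs along the row.
- pad_d: One of four identical fixed round black rubber pads, 72 mm in diameter, 3 mm thick, in one straight row, 85 mm from centre to centre, on a fixed low oak display board (112 mm wide, 570 mm long, its top 22 mm above the table, so the pad's top is 25 mm above the table). The letters do not tell the order along the row, which changes from start to start. Origin at the centre of the pad's underside (22 mm above the table); y runs along the row.
- coaster: Loose white round ceramic coaster, 95 mm in diameter, 8 mm thick, lying on the oak board at one end of the row of pads (either end), 100 mm from the centre of the nearest pad. Origin at the centre of its underside. Stays where it is.
- jar: Loose closed amber glass chalk jar with an aluminium lid, 64 mm in diameter, 75 mm tall, standing on the oak board at the other end of the row, 100 mm from the nearest pad's centre. Origin at the centre of its underside. Stays where it is.
Mind the look-alikes: they are no part of the job. Leave any orange look-alike of the kettlebell_one alone. Of the things shaped like the coaster, the white one is meant.

How it is judged:
By the outcome, as a careful person would: the job done as asked, in the order asked, and still so for the second after the job is handed in, with the robot touching nothing.
It also fails if it takes over 102 s, if anything falls off the work surface, if the arm or the gripper's body presses on something with over 40 N, if the wrist force passes 120 N, or if a joint passes its speed limit or range.

## Working session

There is one attempt and no reset: what is moved stays moved. The work goes in short steps, Python scripts to look and compute and a tool call to move; the robot and the scene stay as the last step left them, time stands still between calls to the robot, and variables do not carry over. Pictures are saved under pics/ and viewed, at most 14 in all, crops included, and the job is handed in when it is done.

Besides the shell and the picture viewer there is one more tool, called after "Request:" in YAML: its name, and indented under it one key for each argument. play_rows: Moves the arm, as the interface text tells. Shift numbers are shares of 0.1 m and turn numbers shares of 90 degrees, none past 1 either way. Its arguments: {"type":"object","properties":{"increments":{"type":"array"},"squeeze":{"type":"number"}},"required":["increments"]}

```bash
ls; mkdir -p pics; python3 - <<'E'
from bench import ctrl
import cv2
for n in("scene","side","wrist"):
    c=ctrl.get_calibration(n); print(n,c)
    s=ctrl.get_state(); 
    cv2.imwrite(f"pics/{n}0.png",ctrl.get_image(n)[:,:,::-1])
print(s)
E
```

```text
pics
scene {'vertical_fov': 45.986182162832186, 'cx': 316.851130718856, 'cy': 239.72600080858456, 'R': array([[ 0.13420388,  0.99075477, -0.01985721],
       [ 0.66813343, -0.10526528, -0.7365575 ],
       [-0.73183813,  0.08558161, -0.67608339]]), 't': array([-0.05266253, -0.28990552,  1.62664469])}
side {'vertical_fov': 56.19311285871151, 'cx': 314.5032789627561, 'cy': 233.9280253463555, 'R': array([[ 0.99917371, -0.03495884,  0.02073119],
       [-0.00480367, -0.60807237, -0.79386707],
       [ 0.04035873,  0.79311151, -0.60773786]]), 't': array([-0.47931976,  0.04876636,  0.9088107 ])}
wrist {'vertical_fov': 61.87004367301432, 'cx': 322.43464514621576, 'cy': 235.85543411688323, 'T_tool_cam': array([[-8.34627234e-04, -9.70412867e-01, -2.41450140e-01,
         6.58962493e-02],
       [ 9.99999561e-01, -9.12947500e-04,  2.12504054e-04,
        -3.68083091e-05],
       [-4.26647970e-04, -2.41449857e-01,  9.70413203e-01,
        -9.26885332e-02],
       [ 0.00000000e+00,  0.00000000e+00,  0.00000000e+00,
         1.00000000e+00]])}
{'time': 0.1, 'joint_positions': array([ 1.30111326,  0.32173946, -0.07008034,  1.45158732,  0.02260496,
        1.37081798, -0.05688606]), 'qd': array([-0.00210497, -0.00124074, -0.00033845, -0.00466721, -0.00123275,
       -0.00094529, -0.00178198]), 'joint_torque': array([-3.36883259e-04, -4.92571735e+01, -4.05969154e-01, -3.13401926e+01,
       -6.42082770e-02,  3.94144189e-02,  4.91279559e-05]), 'position': array([ 0.18183732, -0.62363505,  0.29125965]), 'tool_rot': array([-3.10829890e+00, -4.44087651e-01,  5.50645926e-04]), 'ft_force': array([1.02272288, 0.09853001, 0.06216395]), 'torque': array([-0.01907175, -0.03197248, -0.02683346]), 'grip_force': 0.0, 'grip_width': 1.0040082016408338}
```

View pics/scene0.png

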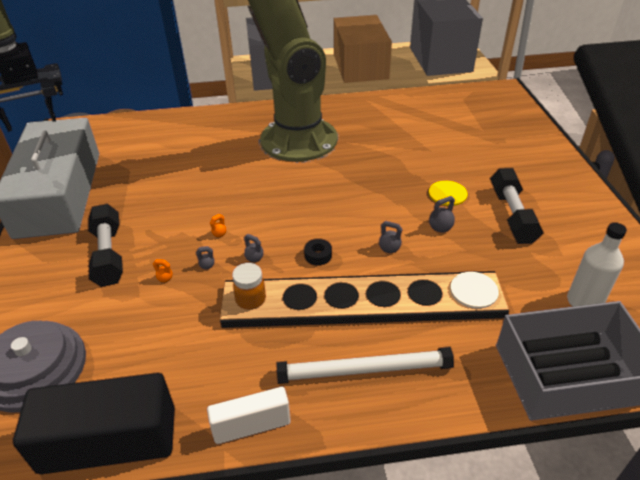

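View pics/side0.png

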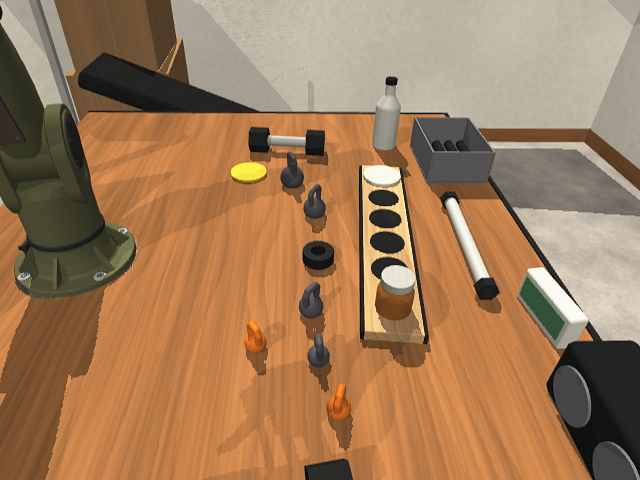

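Scene view: dark kettlebells at (205,257), (253,248), (391,237), (442,215). They seem to grow in that order. The orange look-alikes are at (162,270) and (218,226), the tyre-like ring at (318,251). White coaster at (474,290) on the board's +y end, with the yellow disc (448,193) as decoy. Jar at (248,285) on the -y end. Next I'll measure sizes and positions from both views.

```bash
cat > h.py <<'E'
import numpy as np, cv2
from bench import ctrl
from scipy.spatial.transform import Rotation as Ro
def cam(name, st=None):
    c=ctrl.get_calibration(name); f=240/np.tan(np.radians(c["vertical_fov"])/2)
    if name=="wrist":
        T=np.eye(4); T[:3,:3]=Ro.from_rotvec(st["tool_rot"]).as_matrix(); T[:3,3]=st["position"]
        M=T@c["T_tool_cam"]; return f,c["cx"],c["cy"],M[:3,:3],M[:3,3]
    return f,c["cx"],c["cy"],c["R"].T,-c["R"].T@c["t"]
def ray(C,p):
    f,cx,cy,R,o=C; d=R@np.array([(p[0]-cx)/f,(p[1]-cy)/f,1]); return o,d/np.linalg.norm(d)
def plane(C,p,z):
    o,d=ray(C,p); return o+d*(z-o[2])/d[2]
def tri(C1,p1,C2,p2):
    (a,u),(b,v)=ray(C1,p1),ray(C2,p2)
    s=np.linalg.lstsq(np.c_[u,-v],b-a,rcond=None)[0]; P,Q=a+s[0]*u,b+s[1]*v
    return (P+Q)/2,np.linalg.norm(P-Q)
def proj(C,X):
    f,cx,cy,R,o=C; q=R.T@(np.asarray(X)-o); return np.array([cx+f*q[0]/q[2],cy+f*q[1]/q[2]])
def blobs(img,mask,amin):
    mask=cv2.morphologyEx(mask.astype(np.uint8),cv2.MORPH_OPEN,np.ones((2,2)))
    return [c for c in cv2.findContours(mask,cv2.RETR_EXTERNAL,cv2.CHAIN_APPROX_NONE)[0] if cv2.contourArea(c)>amin]
E
python3 - <<'E'
from h import *
a=cv2.imread("pics/scene0.png"); b=cv2.imread("pics/side0.png")
A,B=cam("scene"),cam("side")
for n,im,C in(("scene",a,A),("side",b,B)):
    i=im.astype(int); m=(i[:,:,2]-i[:,:,0]<25)&(i.max(2)<130)
    for c in blobs(im,m,60):
        x,y,w,h=cv2.boundingRect(c)
        M=cv2.moments(c); p=(M["m10"]/M["m00"],M["m01"]/M["m00"])
        if (n=="scene" and 150<x<460 and 180<y<310) or (n=="side" and 240<x<420 and 140<y<400): print(n,(x,y,w,h),cv2.contourArea(c),np.round(p,1),plane(C,p,.025).round(4))
    # white coaster
    m=(i.min(2)>170)
    for c in blobs(im,m,200):
        p,r=cv2.minEnclosingCircle(c); print(n,"white",np.round(p),r,plane(C,p,.03).round(3))
s=a[170:310,180:480]; cv2.imwrite("pics/crop.png",cv2.resize(s,None,fx=2.6,fy=2.6,interpolation=cv2.INTER_CUBIC))
E
```

```text
scene (222, 304, 418, 117) 14718.0 [548.2 355.2] [0.8341 0.3661 0.025 ]
scene (284, 286, 33, 24) 583.0 [300.4 297.5] [ 0.6265 -0.0649  0.025 ]
scene (326, 284, 33, 25) 586.0 [342.1 296.2] [0.6357 0.0191 0.025 ]
scene (368, 283, 33, 24) 582.0 [383.9 294.7] [0.6445 0.1035 0.025 ]
scene (410, 282, 32, 24) 575.5 [425.6 293.3] [0.6536 0.1877 0.025 ]
scene (198, 248, 17, 22) 257.5 [206.  258.3] [ 0.4819 -0.256   0.025 ]
scene (306, 241, 26, 25) 516.5 [318.6 252.8] [ 0.5028 -0.0107  0.025 ]
scene (246, 236, 18, 27) 328.5 [253.7 249.8] [ 0.4709 -0.1511  0.025 ]
scene (381, 223, 21, 31) 488.5 [391.1 238.1] [0.4808 0.157  0.025 ]
scene (431, 198, 24, 35) 581.5 [443.4 216.3] [0.426  0.2947 0.025 ]
scene white [248. 406.] 40.31488037109375 [ 0.862 -0.181  0.03 ]
scene white [364. 363.] 75.82390594482422 [0.805 0.031 0.03 ]
scene white [476. 290.] 24.135135650634766 [0.663 0.288 0.03 ]
scene white [248. 274.] 13.729630470275879 [ 0.547 -0.168  0.03 ]
side (309, 334, 21, 34) 429.0 [319.1 353.7] [ 0.4771 -0.2644  0.025 ]
side (300, 283, 24, 36) 573.0 [312.  302.6] [ 0.4693 -0.1546  0.025 ]
side (38
[... 531 characters left out ...]
.025 ]
side (360, 167, 5, 173) 429.0 [361.9 260.5] [ 0.5709 -0.0428  0.025 ]
side (282, 153, 23, 36) 474.5 [292.6 174.2] [0.4337 0.2942 0.025 ]
side white [399. 278.] 16.620868682861328 [ 0.633 -0.098  0.03 ]
side white [584. 306.] 66.00956726074219 [ 0.946 -0.176  0.03 ]
side white [579. 233.] 63.5689582824707 [1.046 0.036 0.03 ]
side white [470. 238.] 43.40804672241211 [0.805 0.019 0.03 ]
side white [382. 175.] 17.9514217376709 [0.662 0.282 0.03 ]
side white [564. 148.] 25.045059204101562 [1.206 0.432 0.03 ]
side white [615.  48.] 29.96673583984375 [1.971 1.491 0.03 ]
side white [520.  21.] 27.284223556518555 [1.723 2.028 0.03 ]
side white [309.  34.] 46.342594146728516 [0.511 1.681 0.03 ]
```

View pics/crop.png

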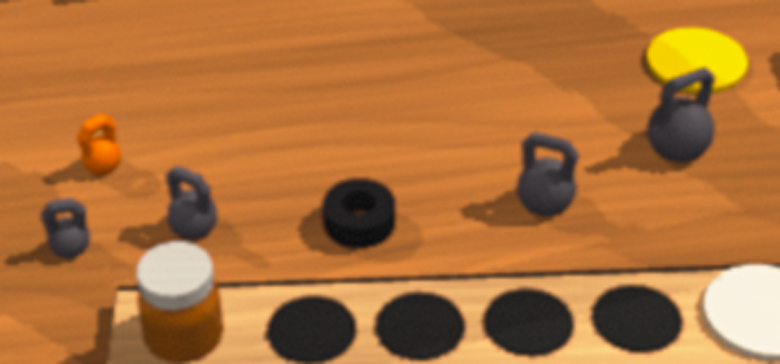

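Sizes grow left to right, with heights of 22, 27, 31 and 35 px: one at (206,258), two at (254,250), three at (391,238), four at (443,216). All four are dark, so the orange ones are out. The pad next to the coaster, for one, is at (425,293). The pad next to the jar, for four, is at (300,297). I'll move the arm over the first two for a wrist view.

Request:
play_rows:
  increments:
    - [[0.4,-0.3,0,0,0,0,1],[0.8,-0.6,0,0,0,0,1],[1,-0.8,0,0,0,0,1]]

```text
time: 0.45
position: [0.2592, -0.5157, 0.2919]
tool_rot: [-3.107, -0.451, -0.003]
ft_force: [0.4, 0.6, 0.7]
grip_width: 1.001
grip_force: 0.0
```

Request:
play_rows:
  increments:
    - [[0.4,-0.3,0,0,0,0,1],[0.8,-0.6,0,0,0,0,1],[1,-0.8,0,0,0,0,1]]

```text
time: 0.75
position: [0.3323, -0.4104, 0.2922]
tool_rot: [-3.108, -0.452, -0.002]
ft_force: [1.1, -0.0, 0.5]
grip_width: 1.0
grip_force: 0.0
```

Request:
play_rows:
  increments:
    - [[0.4,-0.3,0,0,0,0,1],[0.8,-0.6,0,0,0,0,1],[1,-0.8,0,0,0,0,1]]

```text
time: 1.05
position: [0.4054, -0.3055, 0.2923]
tool_rot: [-3.108, -0.452, -0.002]
ft_force: [0.3, 0.0, 0.5]
grip_width: 0.997
grip_force: 0.0
```

Request:
play_rows:
  increments:
    - [[0.4,-0.3,0,0,0,-0.09,1],[0.8,-0.6,-0.1,0,0,-0.18,1],[1,-0.8,-0.2,0,0,-0.28,1],[1,-0.8,-0.2,0,0,-0.37,1],[1,-0.8,-0.2,0,0,-0.46,1],[1,-0.8,-0.2,0,0,-0.55,1],[1,-0.8,-0.2,0,0,-0.64,1],[1,-0.8,-0.2,0,0,-0.73,1]]

```text
time: 1.85
position: [0.4762, -0.2047, 0.312]
tool_rot: [-2.365, -2.067, 0.001]
ft_force: [-0.0, -0.2, -0.2]
grip_width: 0.998
grip_force: 0.0
```

Request:
play_rows:
  increments:
    - [[0,0,0,0,0,-0.09,1],[0,0,0,0,0,-0.09,1],[0,0,0,0,0,-0.09,1]]

```text
time: 2.15
position: [0.4763, -0.2048, 0.312]
tool_rot: [-2.224, -2.219, 0.0]
ft_force: [-0.4, 0.6, -0.2]
grip_width: 0.997
grip_force: 0.0
```

```bash
python3 - <<'E'
from h import *
s=ctrl.get_state(); im=ctrl.get_image("wrist")[:,:,::-1]; cv2.imwrite("pics/w1.png",im)
R=Ro.from_rotvec(s["tool_rot"]).as_matrix(); print(s["time"],s["position"],R.round(3),s["ft_force"],s["joint_positions"])
C=cam("wrist",s)
for X in [(.48,-.26,.025),(.47,-.153,.025),(.63,-.065,.025)]: print(proj(C,X))
E
```

```text
2.15 [ 0.47625594 -0.20478823  0.31204631] [[ 0.002  1.    -0.   ]
 [ 1.    -0.002  0.   ]
 [ 0.    -0.    -1.   ]] [-0.42610909  0.58706564 -0.23833901] [ 0.83492848  0.05499728 -0.49536064  1.72912178  0.02671221  1.36449175
  0.33237962]
[326.19327263 261.54739844]
[315.31942921 151.544212  ]
[497.42473837  48.24538284]
```

View pics/w1.png

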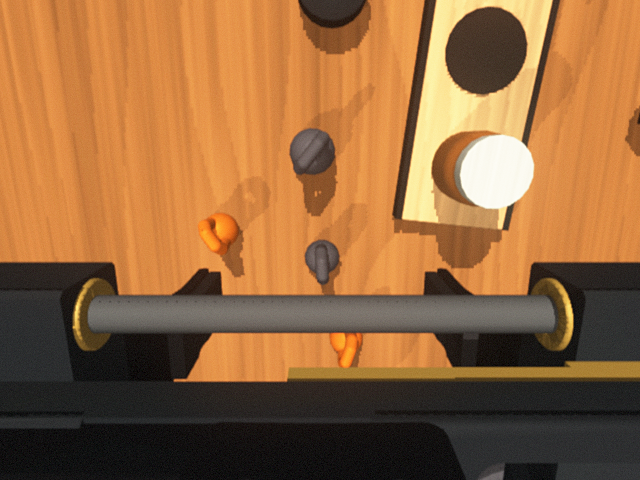

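Wrist view: kettlebell one at (322,260), two at (312,151), with the orange ones at (218,232) and (346,345). The jar is at (494,172) and the pad beside it at (486,50). Enlarging both dark ones will show the bar directions.

```bash
python3 - <<'E'
import cv2,numpy as np
im=cv2.imread("pics/w1.png")
a=im[225:295,287:357]; b=im[117:187,277:347]
f=lambda c:cv2.resize(np.clip(c*1.8,0,255).astype(np.uint8),(560,560)[:2],interpolation=cv2.INTER_CUBIC)
cv2.imwrite("pics/w1c.png",cv2.resize(np.hstack([f(a),f(b)]),(800,400)))
E
```

```text
(no output)
```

View pics/w1c.png

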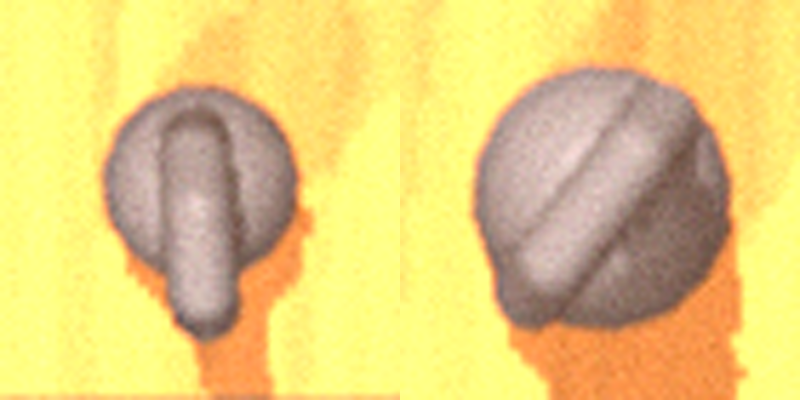

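```bash
cat >> h.py <<'E'
def tool(s):
    R=Ro.from_rotvec(s["tool_rot"]).as_matrix(); return R,s["position"]
E
cat > m1.py <<'E'
from h import *
s=dict(position=np.array([.47625594,-.20478823,.31204631]),tool_rot=Ro.from_matrix([[0.002,1,0],[1,-.002,0],[0,0,-1]]).as_rotvec())
C=cam("wrist",s); k=70/400
def P(x,y,ox,oy,z): return plane(C,(ox+x*k,oy+y*k),z)
c1=P(202,182,287,225,.0119); a=P(196,115,287,225,.049);b=P(206,330,287,225,.049)
print("one",c1,"r",np.linalg.norm(P(299,182,287,225,.0119)-c1),"bar",(a+b)/2,np.linalg.norm(a-b),np.degrees(np.arctan2(*(a-b)[:2])))
c1=P(202,197,277,117,.01455); a=P(280,95,277,117,.0585);b=P(130,302,277,117,.0585)
print("two",c1,"r",np.linalg.norm(P(330,197,277,117,.0145)-c1),"bar",(a+b)/2,np.linalg.norm(a-b),np.degrees(np.arctan2(*(a-b)[:2])))
im=cv2.imread("pics/w1.png")
i=im.astype(int)
for c in blobs(im,(i[:,:,2]-i[:,:,0]<30)&(i.max(2)<60),1000):
    p,r=cv2.minEnclosingCircle(c)
    if p[1]<200: print(p,r,plane(C,p,.025))
E
python3 m1.py
```

```text
one [ 0.47629499 -0.25915028  0.0119    ] r 0.01738743402679757 bar [ 0.47616728 -0.25493231  0.049     ] 0.03681000160655954 -2.3678895798479895
two [ 0.46706047 -0.15334051  0.01455   ] r 0.02137225226618944 bar [ 0.46847789 -0.15212303  0.0585    ] 0.037474786058641074 36.87464165549609
```

Both fit the given radii (17.4 against 18 mm, 21.4 against 22 mm). I'll take a nadir close view of one, measured numerically.

Request:
play_rows:
  increments:
    - [[-0.4,0,0.3,0,0,0,1],[-0.8,0,0.6,0,0,0,1],[-1,0,1,0,0,0,1],[-1,0,1,0,0,0,1]]

```text
time: 2.6
position: [0.4723, -0.3073, 0.2061]
tool_rot: [-2.222, -2.207, 0.005]
ft_force: [-1.9, -0.3, -0.3]
grip_width: 1.0
grip_force: 0.0
```

Request:
play_rows:
  increments:
    - [[-0.2,0,0,0,0,0,1],[-0.2,0,0,0,0,0,1],[-0.2,0,0,0,0,0,1]]

```text
time: 2.9
position: [0.4776, -0.3252, 0.2142]
tool_rot: [2.219, 2.22, 0.001]
ft_force: [0.1, 0.1, 0.4]
grip_width: 1.001
grip_force: 0.0
```

```bash
cat > nadir.py <<'E'
import sys
from h import *
def nadir(name,guess,zc,zb,view=False):
    """guess xy; zc ball centre height, zb bar height"""
    s=ctrl.get_state(); im=ctrl.get_image("wrist")[:,:,::-1].copy(); cv2.imwrite(f"pics/n_{name}.png",im)
    C=cam("wrist",s); R,p=tool(s); i=im.astype(int)
    m=(i[:,:,2]-i[:,:,0]<30)&(i.max(2)<150)
    g=proj(C,(*guess,zb*.6))
    L=blobs(im,m,300); c=min(L,key=lambda c:np.hypot(*(np.array(cv2.minEnclosingCircle(c)[0])-g)))
    M=cv2.moments(c); ce=(M["m10"]/M["m00"],M["m01"]/M["m00"])
    ang=.5*np.arctan2(2*M["mu11"],M["mu20"]-M["mu02"]); v=np.array([np.cos(ang),np.sin(ang)])
    lam=np.linalg.eigvalsh([[M["mu20"],M["mu11"]],[M["mu11"],M["mu02"]]])
    q=[plane(C,np.array(ce)+t*v,zb) for t in(-15,15)]; d=(q[1]-q[0])[:2]; d*=np.sign(d[1])
    print(name,"time",s["time"],"tcp",p.round(4),"px",np.round(ce,1),"guess px",g.round(1),"area",M["m00"],"eig ratio",(lam[1]/lam[0])**.5)
    print(" centre at zc",plane(C,ce,zc).round(4),"at zb",plane(C,ce,zb).round(4),"bar yaw deg",np.degrees(np.arctan2(d[1],d[0])).round(2),"toolx yaw",np.degrees(np.arctan2(R[1,0],R[0,0])).round(2))
    x,y=int(ce[0]),int(ce[1]); cr=im[max(y-60,0):y+60,max(x-60,0):x+60]
    cv2.imwrite(f"pics/nc_{name}.png",cv2.resize(np.clip(cr*1.8,0,255).astype(np.uint8),(480,480),interpolation=cv2.INTER_CUBIC))
E
python3 -c "
from nadir import *
nadir('one',(.4763,-.258),.0119,.049)"
```

```text
one time 2.9 tcp [ 0.4776 -0.3252  0.2142] px [319.3 134.8] guess px [319.3 133.2] area 1891.0 eig ratio 1.1764624107737371
 centre at zc [ 0.4762 -0.259   0.0119] at zb [ 0.4764 -0.259   0.049 ] bar yaw deg 93.73 toolx yaw 90.03
```

View pics/nc_one.png

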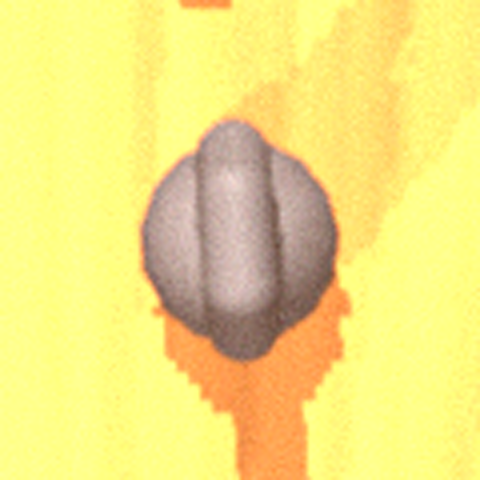

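One is at (0.476,-0.259) with bar yaw 93.7°, and the ball and bar centres agree. Descending to grasp.

Request:
play_rows:
  increments:
    - [[0.3,0,0.1,0,0,-0.02,0.2],[0.66,-0.01,0.3,0,0,-0.041,0.2],[0.66,-0.01,0.5,0,0,-0.041,0.2],[0.66,-0.01,0.5,0,0,-0.041,0.2]]

```text
time: 3.35
position: [0.4747, -0.2564, 0.1611]
tool_rot: [-2.142, -2.295, 0.001]
ft_force: [-0.5, -0.9, 0.2]
grip_width: 0.723
grip_force: 0.0
```

```bash
cat > st.py <<'E'
from h import *
s=ctrl.get_state();R,p=tool(s);print(s["time"].__round__(2),p.round(4),np.degrees(np.arctan2(R[1,0],R[0,0])).round(2),"tilt",R[:2,2].round(4),s["ft_force"].round(1),round(s["grip_width"]*87,1),s["grip_force"])
import sys
if len(sys.argv)>3:
    t=np.array(list(map(float,sys.argv[1:4]))); print("tool shift fractions",((R.T@(t-p))/.1).round(3))
    if len(sys.argv)>4:
        d=float(sys.argv[4])-np.degrees(np.arctan2(R[1,0],R[0,0])); print("turn z frac",round(-d/90,3))
E
python3 st.py .4763 -.259 .102 93.7
```

```text
3.35 [ 0.4747 -0.2564  0.1611] 93.95 tilt [-0.0027  0.0012] [-0.5 -0.9  0.2] 62.9 0.0
tool shift fractions [-0.028  0.016  0.591]
turn z frac 0.003
```

Request:
play_rows:
  increments:
    - [[0,0,0.1,0,0,0,0.2],[0,0,0.2,0,0,0,0.2],[0,0,0.3,0,0,0,0.2],[0,0,0.4,0,0,0,0.2],[0,0,0.5,0,0,0,0.2],[0,0,0.56,0,0,0,0.2],[0,0,0.61,0,0,0,0.2],[0,0,0.61,0,0,0,0.2]]

```text
time: 4.15
position: [0.4751, -0.2586, 0.1005]
tool_rot: [-2.147, -2.292, 0.0]
ft_force: [-1.1, -0.2, -0.5]
grip_width: 0.594
grip_force: 0.0
```

```bash
python3 st.py .4763 -.259 .102 93.7
```

```text
4.15 [ 0.4751 -0.2586  0.1005] 93.75 tilt [-0.0011  0.0007] [-1.1 -0.2 -0.5] 51.6 0.0
tool shift fractions [-0.005  0.012 -0.015]
turn z frac 0.001
```

Adjust by about 1 mm, close, then lift slightly to check the hold.

Request:
play_rows:
  increments:
    - [[0,0.01,-0.01,0,0,0,0.0],[0,0.01,-0.01,0,0,0,-0.3],[0,0.01,-0.01,0,0,0,-0.6],[0,0.01,-0.01,0,0,0,-1],[0,0.01,-0.01,0,0,0,-1],[0,0.01,-0.01,0,0,0,-1],[0,0.01,-0.01,0,0,0,-1],[0,0.01,-0.01,0,0,0,-1]]
  squeeze: 30

```text
time: 4.95
position: [0.4763, -0.2588, 0.1023]
tool_rot: [-2.148, -2.293, 0.0]
ft_force: [-0.5, 0.2, 1.2]
grip_width: 0.129
grip_force: 30.0
```

Request:
play_rows:
  increments:
    - [[0,0,-0.1,0,0,0,-1],[0,0,-0.3,0,0,0,-1],[0,0,-0.5,0,0,0,-1],[0,0,-0.7,0,0,0,-1],[0,0,-0.9,0,0,0,-1],[0,0,-1,0,0,0,-1],[0,0,-1,0,0,0,-1]]

```text
time: 5.65
position: [0.4772, -0.2591, 0.2039]
tool_rot: [2.145, 2.291, 0.001]
ft_force: [0.2, 0.3, -2.1]
grip_width: 0.127
grip_force: 30.0
```

```bash
python3 st.py .6536 .184 .2 96; python3 - <<'E'
from h import *
A=cam("scene");B=cam("side")
a=ctrl.get_image("scene")[:,:,::-1];cv2.imwrite("pics/s2.png",a)
P=[(300.4,297.5),(342.1,296.2),(383.9,294.7),(425.6,293.3)]
Q=[None,(387.7,242.9),(385.8,219.4),(384,198.6)]
for p,q in zip(P,Q):
    if q: print(tri(A,p,B,q))
E
```

```text
5.65 [ 0.4772 -0.2591  0.2039] 93.75 tilt [ 0.0026 -0.0018] [ 0.2  0.3 -2.1] 11.1 29.996586319648486
tool shift fractions [4.306 2.05  0.035]
turn z frac -0.025
(array([0.63228204, 0.01938991, 0.0200414 ]), np.float64(0.0016529867680782106))
(array([0.64174669, 0.10389909, 0.02016503]), np.float64(0.0024679911107499592))
(array([0.65113141, 0.18846781, 0.02050135]), np.float64(0.00234068766088911))
```

Held (11 mm opening, 30 N). Carrying it to just short of the coaster-side pad.

Request:
play_rows:
  increments:
    - [[0.1,0,-0.1,0,0,0,-1],[0.3,0.1,-0.2,0,0,0,-1],[0.6,0.2,-0.3,0,0,0,-1],[1,0.3,-0.3,0,0,0,-1]]

```text
time: 6.1
position: [0.5002, -0.1569, 0.2331]
tool_rot: [2.15, 2.289, 0.0]
ft_force: [1.4, 0.3, -1.8]
grip_width: 0.128
grip_force: 30.0
```

Request:
play_rows:
  increments:
    - [[0.4,0.1,0,0,0,0.04,-1],[0.7,0.2,0,0,0,0.08,-1],[1,0.3,0,0,0,0.11,-1]]

```text
time: 6.4
position: [0.5226, -0.0527, 0.2318]
tool_rot: [-2.337, -2.097, 0.002]
ft_force: [1.3, -0.3, -2.8]
grip_width: 0.136
grip_force: 30.0
```

Request:
play_rows:
  increments:
    - [[0.3,0.2,0,0,0,0,-1],[0.65,0.4,0,0,0,0,-1],[1,0.6,0,0,0,0,-1]]

```text
time: 6.7
position: [0.5935, 0.0394, 0.2318]
tool_rot: [-2.337, -2.098, 0.002]
ft_force: [0.6, -0.6, -2.0]
grip_width: 0.127
grip_force: 30.0
```

Request:
play_rows:
  increments:
    - [[0.3,0.2,0,0,0,0,-1],[0.6,0.35,0,0,0,0,-1],[0.8,0.45,0,0,0,0,-1],[0.88,0.48,0,0,0,0,-1],[0.88,0.48,0,0,0,0,-1],[0.88,0.48,0,0,0,0,-1],[0.88,0.48,0,0,0,0,-1]]

```text
time: 7.4
position: [0.6504, 0.1181, 0.2321]
tool_rot: [2.339, 2.096, -0.002]
ft_force: [0.5, -0.5, -2.4]
grip_width: 0.131
grip_force: 30.0
```

```bash
cat > pads.py <<'E'
from h import *
import sys
s=ctrl.get_state(); im=ctrl.get_image("wrist")[:,:,::-1].copy(); cv2.imwrite(sys.argv[1],im); C=cam("wrist",s); i=im.astype(int)
print(s["position"].round(4))
for nm,m,z in(("pad",(i.max(2)<60)&(i[:,:,2]-i[:,:,0]<30),.025),("white",i.min(2)>150,.03)):
    for c in blobs(im,m,800):
        x,y,w,h=cv2.boundingRect(c)
        if y>250: continue
        p,r=cv2.minEnclosingCircle(c); M=cv2.moments(c); q=(M["m10"]/M["m00"],M["m01"]/M["m00"])
        P=plane(C,q,z); print(nm,(x,y,w,h),np.round(q,1),P.round(4),"diam",2*np.linalg.norm(plane(C,(q[0]+r,q[1]),z)-P).round(4),"fill",round(cv2.contourArea(c)/(np.pi*r*r),2))
E
python3 pads.py pics/w2.png; python3 st.py
```

```text
[0.6504 0.1181 0.2321]
pad (0, 0, 33, 64) [14.1 30.1] [0.456  0.2762 0.025 ] diam 0.0454 fill 0.48
white (504, 132, 43, 164) [524.6 209. ] [0.8019 0.114  0.03  ] diam 0.1218 fill 0.24
white (237, 0, 144, 287) [306.7  89.4] [0.6504 0.2156 0.03  ] diam 0.2178 fill 0.21
7.45 [0.6505 0.1182 0.2323] 83.73 tilt [-0.0001 -0.0014] [-0.4  0.3 -2. ] 11.3 29.99832939695807
```

View pics/w2.png

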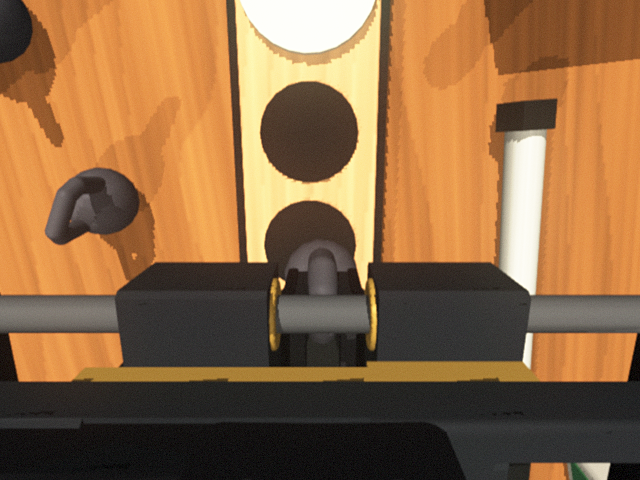

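The coaster-side pad is at (309,131) and the coaster at (308,5). Kettlebell one is in hand at (320,270). Three is at (105,203).

```bash
cat > pad1.py <<'E'
from h import *
def pad(file,s,px,z=.025,lo=140):
    im=cv2.imread(file); C=cam("wrist",s); m=(im[:,:,2]<lo).astype(np.uint8)
    m=cv2.morphologyEx(m,cv2.MORPH_OPEN,np.ones((5,5)))
    n,l,stt,ce=cv2.connectedComponentsWithStats(m); k=l[px[1],px[0]]; x,y,w,h,a=stt[k]
    c=max(cv2.findContours((l==k).astype(np.uint8),0,cv2.CHAIN_APPROX_NONE)[0],key=cv2.contourArea)
    q=np.array([plane(C,t[0],z)[:2] for t in c]); (u,v),r=cv2.minEnclosingCircle(q.astype(np.float32))
    print((x,y,w,h),"centroid",ce[k].round(1),plane(C,ce[k],z).round(4),"circle",round(u,4),round(v,4),"d",round(2*r,4))
E
python3 - <<'E'
from pad1 import *
pad("pics/w2.png",ctrl.get_state(),(309,131))
E
```

```text
(np.int32(261), np.int32(82), np.int32(97), np.int32(100)) centroid [308.7 131.3] [0.6485 0.1876 0.025 ] circle 0.6484 0.1866 d 0.071
```

```bash
python3 st.py .6485 .1875 .15 83.7
```

```text
7.45 [0.6505 0.1182 0.2323] 83.73 tilt [-0.0001 -0.0014] [-0.4  0.3 -2. ] 11.3 29.99832939695807
tool shift fractions [ 0.688 -0.096  0.822]
turn z frac 0.0
```

Request:
play_rows:
  increments:
    - [[0.2,0,0,0,0,0,-1],[0.4,-0.05,0.1,0,0,0,-1],[0.6,-0.1,0.3,0,0,0,-1],[0.69,-0.1,0.5,0,0,0,-1],[0.69,-0.1,0.7,0,0,0,-1],[0.69,-0.1,0.82,0,0,0,-1],[0.69,-0.1,0.82,0,0,0,-1],[0.69,-0.1,0.82,0,0,0,-1]]

```text
time: 8.25
position: [0.6487, 0.1887, 0.1504]
tool_rot: [2.339, 2.097, -0.0]
ft_force: [0.2, 0.6, -1.4]
grip_width: 0.128
grip_force: 30.0
```

```bash
python3 st.py .6485 .1875 .1275 83.7
```

```text
8.25 [0.6487 0.1887 0.1504] 83.77 tilt [ 0.0001 -0.0005] [ 0.2  0.6 -1.4] 11.2 30.006989192524998
tool shift fractions [-0.012 -0.     0.229]
turn z frac 0.001
```

Request:
play_rows:
  increments:
    - [[-0.01,0,0.05,0,0,0,-1],[-0.01,0,0.1,0,0,0,-1],[-0.01,0,0.15,0,0,0,-1],[-0.01,0,0.19,0,0,0,-1],[-0.01,0,0.21,0,0,0,-1],[-0.01,0,0.225,0,0,0,-1],[-0.01,0,0.225,0,0,0,-1],[-0.01,0,0.225,0,0,0,-1]]

```text
time: 9.05
position: [0.6482, 0.1888, 0.1279]
tool_rot: [2.337, 2.099, 0.0]
ft_force: [0.3, 0.2, -1.7]
grip_width: 0.127
grip_force: 30.0
```

```bash
python3 st.py .6485 .1875 .1275 83.7
```

```text
9.05 [0.6482 0.1888 0.1279] 83.85 tilt [ 0.0003 -0.    ] [ 0.3  0.2 -1.7] 11.0 30.006933173472135
tool shift fractions [-0.013  0.005  0.004]
turn z frac 0.002
```

Request:
play_rows:
  increments:
    - [[-0.012,0,0,0,0,0,-1],[-0.012,0,0.005,0,0,0,-1],[-0.012,0,0.01,0,0,0,-1],[-0.012,0,0.01,0,0,0,-1],[-0.012,0,0.01,0,0,0,-1]]

```text
time: 9.55
position: [0.6481, 0.1875, 0.1273]
tool_rot: [2.337, 2.099, 0.0]
ft_force: [-1.4, -1.4, 2.6]
grip_width: 0.127
grip_force: 30.0
```

Request:
play_rows:
  increments:
    - [[0,0,0,0,0,0,-0.5],[0,0,0,0,0,0,-0.3],[0,0,0,0,0,0,-0.1],[0,0,0,0,0,0,0.1],[0,0,0,0,0,0,0.2],[0,0,0,0,0,0,0.2]]

```text
time: 10.15
position: [0.648, 0.1876, 0.1266]
tool_rot: [-2.337, -2.099, 0.0]
ft_force: [0.4, -0.2, -0.3]
grip_width: 0.561
grip_force: 0.0
```

Request:
play_rows:
  increments:
    - [[0,0,-0.1,0,0,0,0.2],[0,0,-0.3,0,0,0,0.2],[0,0,-0.6,0,0,0,0.2],[0,0,-1,0,0,0,0.2],[0,0,-1,0,0,0,0.2],[0,0,-1,0,0,0,0.2]]

```text
time: 10.75
position: [0.6485, 0.188, 0.2288]
tool_rot: [2.336, 2.098, 0.004]
ft_force: [-0.8, 0.0, -0.8]
grip_width: 0.598
grip_force: 0.0
```

```bash
python3 st.py .67 -.219 .214 90
```

```text
10.75 [0.6485 0.188  0.2288] 83.86 tilt [0.0033 0.0006] [-0.8  0.  -0.8] 52.0 0.0
tool shift fractions [-4.024  0.648  0.146]
turn z frac -0.068
```

Request:
play_rows:
  increments:
    - [[-0.3,-0.3,0,0,0,0,0.4],[-0.57,-0.77,0,0,0,0,0.4]]

```text
time: 10.95
position: [0.5688, 0.1393, 0.2245]
tool_rot: [-2.337, -2.096, 0.003]
ft_force: [0.4, -0.9, 1.0]
grip_width: 0.676
grip_force: 0.0
```

Request:
play_rows:
  increments:
    - [[-0.3,-0.4,0,0,0,0,0.4],[-0.5,-0.7,0.1,0,0,0,0.4],[-0.58,-0.76,0.1,0,0,0,0.4],[-0.58,-0.76,0.1,0,0,0,0.4],[-0.58,-0.76,0.1,0,0,0,0.4],[-0.58,-0.76,0.1,0,0,0,0.4]]

```text
time: 11.55
position: [0.4886, 0.0924, 0.217]
tool_rot: [-2.336, -2.1, -0.003]
ft_force: [0.7, 0.5, 0.1]
grip_width: 0.697
grip_force: 0.0
```

```bash
python3 -c "
from nadir import *
nadir('three',(.483,.157),.0172,.068)"
```

```text
three time 11.55 tcp [0.4886 0.0924 0.217 ] px [305.7 145.8] guess px [302.8 139.8] area 4010.0 eig ratio 1.077968282975884
 centre at zc [0.4834 0.1526 0.0172] at zb [0.4856 0.1535 0.068 ] bar yaw deg 67.14 toolx yaw 83.92
```

View pics/nc_three.png

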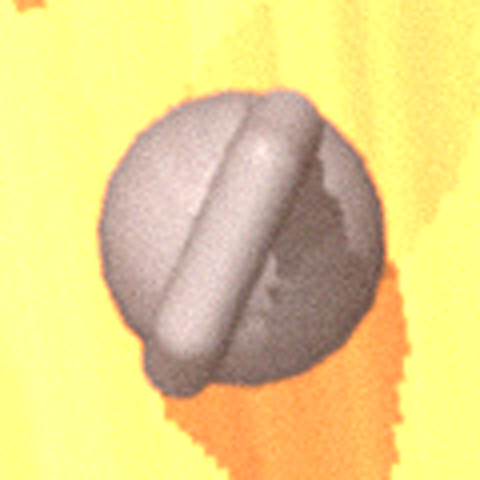

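```bash
cat > bar.py <<'E'
from h import *
import sys
# args: crop centre px x y, ball cx cy, bar top x y, bar low x y (crop 480px of 120), zc zb
def bar(cx,cy,ball,a,b,zc,zb):
    s=ctrl.get_state(); C=cam("wrist",s); f=lambda p,z:plane(C,(cx-60+p[0]/4,cy-60+p[1]/4),z)
    A,B=f(a,zb),f(b,zb); d=(A-B)[:2]
    print("ball",f(ball,zc).round(4),"mid",((A+B)/2).round(4),"len",np.linalg.norm(d).round(4),"yaw",np.degrees(np.arctan2(d[1],d[0])).round(1))
E
python3 -c "
from bar import *
bar(305,145,(243,238),(285,110),(182,362),.0172,.068)
bar(305,145,(243,238),(278,135),(190,335),.0172,.068)
"; python3 st.py .4845 .154 .165 60.5
```

```text
ball [0.4834 0.1535 0.0172] mid [0.484  0.1543 0.068 ] len 0.0394 yaw 60.6
ball [0.4834 0.1535 0.0172] mid [0.4841 0.1546 0.068 ] len 0.0316 yaw 59.0
11.6 [0.4884 0.0924 0.2169] 83.93 tilt [0.0005 0.0015] [-0.3 -0.1 -0.9] 61.0 0.0
tool shift fractions [ 0.607 -0.104  0.52 ]
turn z frac 0.26
```

Three: ball at (0.4834,0.1535), bar mid (0.484,0.1545), yaw 60°. These agree.

Request:
play_rows:
  increments:
    - [[0.2,0,0.1,0,0,0.08,0.4],[0.4,-0.05,0.2,0,0,0.16,0.4],[0.61,-0.11,0.3,0,0,0.24,0.4],[0.61,-0.11,0.5,0,0,0.265,0.4],[0.61,-0.11,0.55,0,0,0.265,0.4],[0.61,-0.11,0.55,0,0,0.265,0.4],[0.61,-0.11,0.55,0,0,0.265,0.4]]

```text
time: 12.3
position: [0.4836, 0.1531, 0.1622]
tool_rot: [-2.72, -1.571, -0.001]
ft_force: [0.3, -0.4, 0.4]
grip_width: 0.7
grip_force: 0.0
```

```bash
python3 st.py .484 .154 .1213 60.2
```

```text
12.3 [0.4836 0.1531 0.1622] 60.01 tilt [0.0004 0.0005] [ 0.3 -0.4  0.4] 60.9 0.0
tool shift fractions [ 0.009 -0.001  0.409]
turn z frac -0.002
```

Request:
play_rows:
  increments:
    - [[0.01,0,0.1,0,0,0,0.2],[0.01,0,0.2,0,0,0,0.2],[0.01,0,0.3,0,0,0,0.2],[0.01,0,0.37,0,0,0,0.2],[0.01,0,0.41,0,0,0,0.2],[0.01,0,0.41,0,0,0,0.2]]

```text
time: 12.9
position: [0.483, 0.1539, 0.1199]
tool_rot: [-2.72, -1.571, 0.002]
ft_force: [-0.3, 0.4, 0.1]
grip_width: 0.6
grip_force: 0.0
```

Request:
play_rows:
  increments:
    - [[0,0,0,0,0,0,0],[0,0,0,0,0,0,-0.3],[0,0,0,0,0,0,-0.6],[0,0,0,0,0,0,-1],[0,0,0,0,0,0,-1],[0,0,0,0,0,0,-1],[0,0,0,0,0,0,-1]]
  squeeze: 40

```text
time: 13.6
position: [0.4834, 0.154, 0.1208]
tool_rot: [2.721, 1.571, -0.0]
ft_force: [-0.5, -0.3, 1.6]
grip_width: 0.124
grip_force: 39.9
```

```bash
python3 st.py .5 .02 .24 83.7
```

```text
13.6 [0.4834 0.154  0.1208] 60.0 tilt [-0.0002 -0.0002] [-0.5 -0.3  1.6] 10.8 39.93919773492962
tool shift fractions [-1.078  0.814 -1.192]
turn z frac -0.263
```

Request:
play_rows:
  increments:
    - [[0,0,-0.1,0,0,0,-1],[0,0,-0.3,0,0,0,-1],[0,0,-0.6,0,0,0,-1],[0,0,-0.9,0,0,0,-1],[0,0,-1,0,0,0,-1],[0,0,-1,0,0,0,-1]]

```text
time: 14.2
position: [0.484, 0.1541, 0.2217]
tool_rot: [2.72, 1.57, 0.003]
ft_force: [-0.6, -0.1, -7.4]
grip_width: 0.123
grip_force: 39.9
```

Request:
play_rows:
  increments:
    - [[0,0.15,-0.1,0,0,0,-1],[-0.1,0.4,-0.1,0,0,0,-1],[-0.2,0.7,-0.1,0,0,0,-1],[-0.22,0.97,-0.1,0,0,0,-1]]

```text
time: 14.6
position: [0.5559, 0.0838, 0.228]
tool_rot: [-2.722, -1.569, 0.008]
ft_force: [-0.3, -0.9, -5.8]
grip_width: 0.126
grip_force: 39.9
```

Request:
play_rows:
  increments:
    - [[0,0.3,0,0,0,-0.06,-1],[-0.1,0.6,0,0,0,-0.13,-1],[-0.2,0.85,0,0,0,-0.2,-1],[-0.22,0.97,0,0,0,-0.263,-1],[-0.22,0.97,0,0,0,-0.263,-1],[-0.22,0.97,0,0,0,-0.263,-1],[-0.22,0.97,0,0,0,-0.263,-1]]

```text
time: 15.3
position: [0.6282, 0.0206, 0.2297]
tool_rot: [-2.339, -2.095, 0.002]
ft_force: [-0.0, 1.0, -6.3]
grip_width: 0.123
grip_force: 39.9
```

```bash
python3 st.py .6297 .0185 .165 83.7; python3 - <<'E'
from pad1 import *
s=ctrl.get_state();im=ctrl.get_image("wrist")[:,:,::-1];cv2.imwrite("pics/w3.png",im)
C=cam("wrist",s); g=proj(C,(.6391,.103,.025)).round().astype(int); print(g)
pad("pics/w3.png",s,g)
print(proj(C,(.6485,.1875,.037)))
E
```

```text
15.3 [0.6282 0.0206 0.2297] 83.7 tilt [-0.0023  0.0007] [-0.   1.  -6.3] 10.7 39.9439041124424
tool shift fractions [-0.02   0.018  0.647]
turn z frac 0.0
[325 111]
(np.int32(276), np.int32(60), np.int32(99), np.int32(103)) centroid [325. 111.] [0.639 0.103 0.025] circle 0.6391 0.1021 d 0.0714
[325.36359947 -31.33403935]
```

View pics/w3.png

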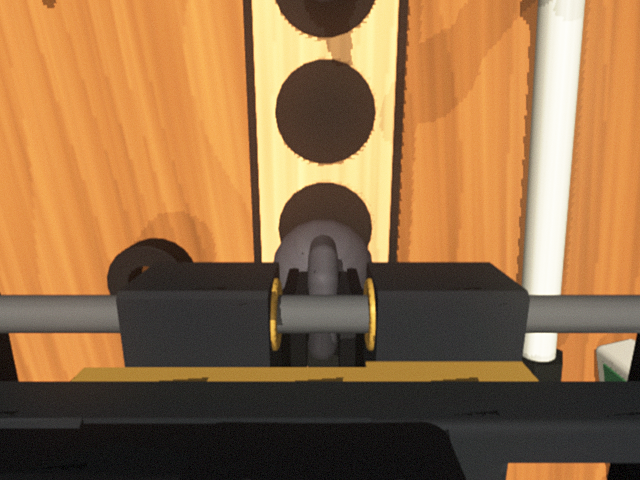

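The free pad two is at (325,111), measured (0.6390,0.1030), exactly as predicted from the row. Lowering three onto pad three.

Request:
play_rows:
  increments:
    - [[-0.02,0.02,0.1,0,0,0,-1],[-0.02,0.02,0.25,0,0,0,-1],[-0.02,0.02,0.4,0,0,0,-1],[-0.02,0.02,0.55,0,0,0,-1],[-0.02,0.02,0.65,0,0,0,-1],[-0.02,0.02,0.7,0,0,0,-1],[-0.02,0.02,0.7,0,0,0,-1],[-0.02,0.02,0.7,0,0,0,-1]]

```text
time: 16.15
position: [0.6316, 0.0169, 0.1612]
tool_rot: [2.34, 2.095, 0.001]
ft_force: [0.6, -0.8, -6.3]
grip_width: 0.124
grip_force: 39.9
```

```bash
python3 st.py .6297 .0185 .1463 83.7
```

```text
16.15 [0.6316 0.0169 0.1612] 83.67 tilt [0.0008 0.0001] [ 0.6 -0.8 -6.3] 10.8 39.94378962437622
tool shift fractions [ 0.014 -0.021  0.149]
turn z frac -0.0
```

Request:
play_rows:
  increments:
    - [[0.01,-0.01,0.05,0,0,0,-1],[0.01,-0.01,0.1,0,0,0,-1],[0.01,-0.01,0.13,0,0,0,-1],[0.01,-0.01,0.13,0,0,0,-1],[0.01,-0.01,0.13,0,0,0,-1],[0.01,-0.01,0.13,0,0,0,-1]]

```text
time: 16.75
position: [0.6305, 0.0178, 0.1479]
tool_rot: [2.34, 2.095, 0.0]
ft_force: [-0.1, 0.0, -6.1]
grip_width: 0.124
grip_force: 39.9
```

```bash
python3 st.py .6297 .0185 .1463 83.7
```

```text
16.75 [0.6305 0.0178 0.1479] 83.67 tilt [ 0.0004 -0.0001] [-0.1  0.  -6.1] 10.8 39.94366591796279
tool shift fractions [ 0.006 -0.009  0.016]
turn z frac -0.0
```

Request:
play_rows:
  increments:
    - [[0.006,-0.01,0.01,0,0,0,-1],[0.006,-0.01,0.015,0,0,0,-1],[0.006,-0.01,0.02,0,0,0,-1],[0.006,-0.01,0.025,0,0,0,-1],[0.006,-0.01,0.025,0,0,0,-1]]

```text
time: 17.25
position: [0.6296, 0.0187, 0.1459]
tool_rot: [2.34, 2.095, 0.0]
ft_force: [-2.5, 0.2, -0.8]
grip_width: 0.124
grip_force: 39.9
```

Request:
play_rows:
  increments:
    - [[0,0,0,0,0,0,-1],[0,0,0,0,0,0,-0.5],[0,0,0,0,0,0,-0.3],[0,0,0,0,0,0,-0.1],[0,0,0,0,0,0,0.1],[0,0,0,0,0,0,0.2],[0,0,0,0,0,0,0.2]]

```text
time: 17.95
position: [0.6295, 0.0185, 0.1453]
tool_rot: [2.341, 2.095, 0.0]
ft_force: [0.1, 0.5, 0.2]
grip_width: 0.56
grip_force: 0.0
```

Request:
play_rows:
  increments:
    - [[0,0,-0.1,0,0,0,0.2],[0,0,-0.3,0,0,0,0.2],[0,0,-0.6,0,0,0,0.2],[0,0,-0.95,0,0,0,0.2],[0,0,-0.95,0,0,0,0.2]]

```text
time: 18.45
position: [0.6321, 0.0194, 0.2467]
tool_rot: [2.336, 2.091, 0.012]
ft_force: [0.4, 0.3, -0.2]
grip_width: 0.6
grip_force: 0.0
```

```bash
python3 st.py .43 .236 .24 83.7
```

```text
18.45 [0.6321 0.0194 0.2467] 83.68 tilt [0.01 0.  ] [ 0.4  0.3 -0.2] 52.2 0.0
tool shift fractions [ 1.93  -2.248  0.047]
turn z frac -0.0
```

Request:
play_rows:
  increments:
    - [[0.3,-0.35,0,0,0,0,0.4],[0.62,-0.74,0,0,0,0,0.4]]

```text
time: 18.65
position: [0.5632, 0.0874, 0.2405]
tool_rot: [-2.345, -2.091, -0.002]
ft_force: [0.8, 1.0, 0.7]
grip_width: 0.676
grip_force: 0.0
```

Request:
play_rows:
  increments:
    - [[0.3,-0.35,0,0,0,0,0.4],[0.62,-0.74,0,0,0,0,0.4]]

```text
time: 18.85
position: [0.4955, 0.1585, 0.2405]
tool_rot: [2.341, 2.094, 0.001]
ft_force: [0.4, 0.9, -0.0]
grip_width: 0.694
grip_force: 0.0
```

Request:
play_rows:
  increments:
    - [[0.3,-0.35,0.1,0,0,0,0.4],[0.5,-0.6,0.15,0,0,0,0.4],[0.62,-0.74,0.15,0,0,0,0.4],[0.62,-0.74,0.15,0,0,0,0.4],[0.62,-0.74,0.15,0,0,0,0.4],[0.62,-0.74,0.15,0,0,0,0.4]]

```text
time: 19.45
position: [0.4316, 0.2256, 0.2255]
tool_rot: [2.344, 2.091, 0.001]
ft_force: [-0.1, -0.3, 0.1]
grip_width: 0.7
grip_force: 0.0
```

```bash
python3 -c "
from nadir import *
nadir('four',(.43,.293),.0198,.078)"
```

```text
four time 19.45 tcp [0.4316 0.2256 0.2255] px [311.8 140.9] guess px [307.7 134.5] area 5254.5 eig ratio 1.087401440141947
 centre at zc [0.4314 0.2884 0.0198] at zb [0.433  0.2889 0.078 ] bar yaw deg 103.07 toolx yaw 83.49
```

View pics/nc_four.png

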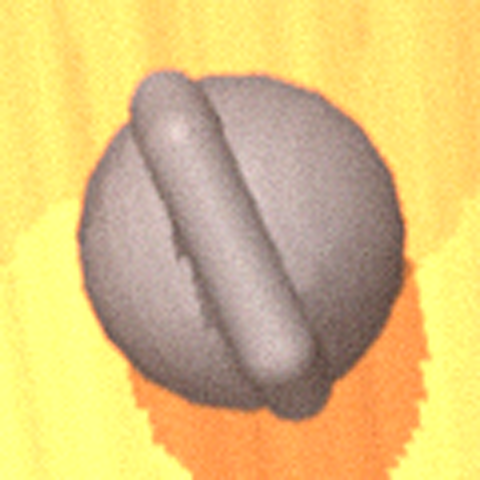

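```bash
python3 -c "
from bar import *
bar(311,140,(241,241),(170,108),(288,365),.0198,.078)
"; python3 st.py .432 .289 .175 108
```

```text
ball [0.4308 0.2891 0.0198] mid [0.4309 0.2899 0.078 ] len 0.0401 yaw 108.3
19.5 [0.4314 0.2257 0.2254] 83.49 tilt [0.0002 0.0003] [ 0.3 -0.2 -1. ] 60.9 0.0
tool shift fractions [ 0.629 -0.066  0.504]
turn z frac -0.272
```

Four: ball at (0.4308,0.2891), bar mid (0.4309,0.2899), yaw 108°. These agree.

Request:
play_rows:
  increments:
    - [[0.2,0,0.1,0,0,-0.08,0.4],[0.4,-0.05,0.2,0,0,-0.16,0.4],[0.63,-0.08,0.3,0,0,-0.24,0.4],[0.63,-0.08,0.45,0,0,-0.275,0.4],[0.63,-0.08,0.5,0,0,-0.275,0.4],[0.63,-0.08,0.5,0,0,-0.275,0.4],[0.63,-0.08,0.5,0,0,-0.275,0.4]]

```text
time: 20.2
position: [0.4297, 0.2899, 0.1755]
tool_rot: [1.841, 2.545, 0.0]
ft_force: [0.2, -0.0, -0.6]
grip_width: 0.699
grip_force: 0.0
```

```bash
python3 st.py .4309 .2895 .131 108.2
```

```text
20.2 [0.4297 0.2899 0.1755] 108.25 tilt [ 0.0003 -0.0001] [ 0.2 -0.  -0.6] 60.8 0.0
tool shift fractions [-0.007  0.01   0.445]
turn z frac 0.001
```

Request:
play_rows:
  increments:
    - [[-0.01,0.01,0.1,0,0,0,0.2],[-0.01,0.01,0.2,0,0,0,0.2],[-0.01,0.01,0.3,0,0,0,0.2],[-0.01,0.01,0.39,0,0,0,0.2],[-0.01,0.01,0.44,0,0,0,0.2],[-0.01,0.01,0.44,0,0,0,0.2]]

```text
time: 20.8
position: [0.4296, 0.2898, 0.1302]
tool_rot: [-1.836, -2.548, 0.002]
ft_force: [0.5, 0.5, 0.2]
grip_width: 0.602
grip_force: 0.0
```

Request:
play_rows:
  increments:
    - [[0,0,0,0,0,0,0],[0,0,0,0,0,0,-0.3],[0,0,0,0,0,0,-0.6],[0,0,0,0,0,0,-1],[0,0,0,0,0,0,-1],[0,0,0,0,0,0,-1],[0,0,0,0,0,0,-1]]
  squeeze: 50

```text
time: 21.5
position: [0.4301, 0.29, 0.1313]
tool_rot: [1.837, 2.548, -0.0]
ft_force: [0.3, -0.8, 1.5]
grip_width: 0.118
grip_force: 50.0
```

```bash
python3 st.py .5 .05 .24 83.7
```

```text
21.5 [0.4301 0.29   0.1313] 108.42 tilt [-0.0001 -0.0003] [ 0.3 -0.8  1.5] 10.3 50.00006675720215
tool shift fractions [-2.499 -0.095 -1.086]
turn z frac 0.275
```

Request:
play_rows:
  increments:
    - [[0,0,-0.1,0,0,0,-1],[0,0,-0.3,0,0,0,-1],[0,0,-0.6,0,0,0,-1],[0,0,-0.8,0,0,0,-1],[0,0,-1,0,0,0,-1]]

```text
time: 22.0
position: [0.4292, 0.2896, 0.2313]
tool_rot: [-1.836, -2.548, 0.003]
ft_force: [-0.3, -1.1, -7.7]
grip_width: 0.12
grip_force: 50.0
```

Request:
play_rows:
  increments:
    - [[-0.1,0,-0.2,0,0,0,-1],[-0.3,0.05,-0.3,0,0,0,-1],[-0.6,0.1,-0.3,0,0,0,-1],[-1,0.17,-0.3,0,0,0,-1]]

```text
time: 22.4
position: [0.4764, 0.2015, 0.261]
tool_rot: [-1.831, -2.551, 0.001]
ft_force: [0.4, -0.1, -8.8]
grip_width: 0.122
grip_force: 50.0
```

Request:
play_rows:
  increments:
    - [[-0.35,0.06,0,0,0,0,-1],[-0.7,0.12,0,0,0,0,-1],[-1,0.17,0,0,0,0,-1]]

```text
time: 22.7
position: [0.5253, 0.1085, 0.2601]
tool_rot: [-1.838, -2.546, 0.004]
ft_force: [-0.3, -0.5, -8.9]
grip_width: 0.122
grip_force: 50.0
```

Request:
play_rows:
  increments:
    - [[-0.35,0.06,0,0,0,0,-1],[-0.7,0.12,0,0,0,0,-1],[-1,0.17,0,0,0,0,-1]]

```text
time: 23.0
position: [0.573, 0.0191, 0.2599]
tool_rot: [-1.838, -2.546, 0.004]
ft_force: [0.6, 0.5, -8.8]
grip_width: 0.122
grip_force: 50.0
```

Request:
play_rows:
  increments:
    - [[-0.3,0.06,0,0,0,0.06,-1],[-0.6,0.12,0,0,0,0.13,-1],[-0.85,0.17,0,0,0,0.2,-1],[-0.98,0.17,0,0,0,0.275,-1],[-0.98,0.17,0,0,0,0.275,-1],[-0.98,0.17,0,0,0,0.275,-1],[-0.98,0.17,0,0,0,0.275,-1],[-0.98,0.17,0,0,0,0.275,-1]]

```text
time: 23.8
position: [0.62, -0.0643, 0.2612]
tool_rot: [-2.336, -2.099, -0.0]
ft_force: [0.2, -0.2, -7.5]
grip_width: 0.12
grip_force: 50.0
```

```bash
python3 st.py .6203 -.066 .175 83.7; python3 - <<'E'
from h import *
s=ctrl.get_state();im=ctrl.get_image("wrist")[:,:,::-1];cv2.imwrite("pics/w4.png",im)
cv2.imwrite("pics/s4.png",ctrl.get_image("scene")[:,:,::-1])
E
```

```text
23.8 [ 0.62   -0.0643  0.2612] 83.88 tilt [-0.0004  0.0005] [ 0.2 -0.2 -7.5] 10.4 49.996989369392395
tool shift fractions [-0.017  0.005  0.862]
turn z frac 0.002
```

View pics/w4.png

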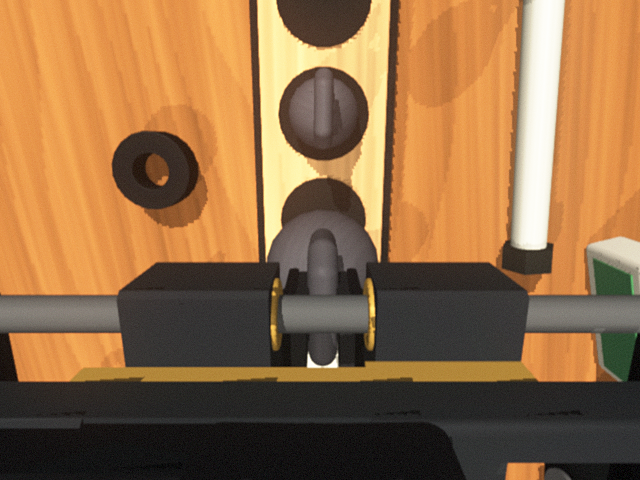

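Three stands upright and centred on its pad (324,112), with four in hand over the jar-side pad. Lowering four.

Request:
play_rows:
  increments:
    - [[-0.015,0.005,0.1,0,0,0,-1],[-0.015,0.005,0.25,0,0,0,-1],[-0.015,0.005,0.45,0,0,0,-1],[-0.015,0.005,0.65,0,0,0,-1],[-0.015,0.005,0.8,0,0,0,-1],[-0.015,0.005,0.9,0,0,0,-1],[-0.015,0.005,0.9,0,0,0,-1],[-0.015,0.005,0.9,0,0,0,-1]]

```text
time: 24.7
position: [0.6211, -0.0675, 0.1715]
tool_rot: [2.34, 2.095, 0.001]
ft_force: [0.4, 0.9, -7.6]
grip_width: 0.124
grip_force: 50.0
```

Request:
play_rows:
  increments:
    - [[0,0,0.05,0,0,0,-1],[0,0,0.1,0,0,0,-1],[0,0,0.12,0,0,0,-1],[0,0,0.13,0,0,0,-1],[0,0,0.13,0,0,0,-1],[0,0,0.13,0,0,0,-1]]

```text
time: 25.3
position: [0.6209, -0.0676, 0.1584]
tool_rot: [2.34, 2.095, 0.0]
ft_force: [-0.3, 0.4, -7.7]
grip_width: 0.121
grip_force: 50.0
```

```bash
python3 st.py .6203 -.066 .1563 83.7
```

```text
25.3 [ 0.6209 -0.0676  0.1584] 83.67 tilt [ 0.0003 -0.0001] [-0.3  0.4 -7.7] 10.5 49.99711632728577
tool shift fractions [ 0.015 -0.008  0.021]
turn z frac -0.0
```

Request:
play_rows:
  increments:
    - [[0.015,-0.008,0.01,0,0,0,-1],[0.015,-0.008,0.015,0,0,0,-1],[0.015,-0.008,0.02,0,0,0,-1],[0.015,-0.008,0.025,0,0,0,-1],[0.015,-0.008,0.025,0,0,0,-1]]

```text
time: 25.8
position: [0.6203, -0.0657, 0.1564]
tool_rot: [2.34, 2.095, 0.001]
ft_force: [-0.7, 1.1, -3.5]
grip_width: 0.12
grip_force: 50.0
```

```bash
python3 st.py .6203 -.066 .1563 83.7
```

```text
25.8 [ 0.6203 -0.0657  0.1564] 83.68 tilt [0.0005 0.    ] [-0.7  1.1 -3.5] 10.4 49.998430609703064
tool shift fractions [-0.003 -0.     0.001]
turn z frac -0.0
```

Request:
play_rows:
  increments:
    - [[0,0,0,0,0,0,-0.5],[0,0,0,0,0,0,-0.3],[0,0,0,0,0,0,-0.1],[0,0,0,0,0,0,0.1],[0,0,0,0,0,0,0.2],[0,0,0,0,0,0,0.2]]

```text
time: 26.4
position: [0.6203, -0.0661, 0.1559]
tool_rot: [2.341, 2.095, 0.0]
ft_force: [-0.6, -0.7, 0.2]
grip_width: 0.559
grip_force: 0.0
```

Request:
play_rows:
  increments:
    - [[0,0,-0.1,0,0,0,0.2],[0,0,-0.3,0,0,0,0.2],[0,0,-0.6,0,0,0,0.2],[0,0,-0.9,0,0,0,0.2],[0,0,-0.9,0,0,0,0.2]]

```text
time: 26.9
position: [0.6226, -0.0656, 0.2515]
tool_rot: [2.335, 2.091, 0.009]
ft_force: [0.9, 0.3, -0.3]
grip_width: 0.599
grip_force: 0.0
```

Request:
play_rows:
  increments:
    - [[-0.3,-0.2,0,0,0,0,0.4],[-0.6,-0.5,0,0,0,0,0.4],[-0.85,-0.68,0,0,0,0,0.4]]

```text
time: 27.2
position: [0.5413, -0.1442, 0.2456]
tool_rot: [-2.341, -2.095, 0.002]
ft_force: [0.2, 0.5, 0.2]
grip_width: 0.692
grip_force: 0.0
```

Request:
play_rows:
  increments:
    - [[-0.3,-0.25,0.1,0,0,0,0.4],[-0.6,-0.5,0.3,0,0,0,0.4],[-0.84,-0.68,0.32,0,0,0,0.4],[-0.84,-0.68,0.32,0,0,0,0.4],[-0.84,-0.68,0.32,0,0,0,0.4],[-0.84,-0.68,0.32,0,0,0,0.4]]

```text
time: 27.8
position: [0.4673, -0.2179, 0.2142]
tool_rot: [2.338, 2.097, 0.002]
ft_force: [0.6, 0.7, 0.2]
grip_width: 0.697
grip_force: 0.0
```

```bash
python3 -c "
from nadir import *
nadir('two',(.467,-.153),.0146,.0585)"
```

```text
two time 27.8 tcp [ 0.4673 -0.2179  0.2142] px [311.4 138.8] guess px [310.4 138. ] area 2864.5 eig ratio 1.1022878835882215
 centre at zc [ 0.4671 -0.1536  0.0146] at zb [ 0.4682 -0.1535  0.0585] bar yaw deg 60.46 toolx yaw 83.77
```

View pics/nc_two.png

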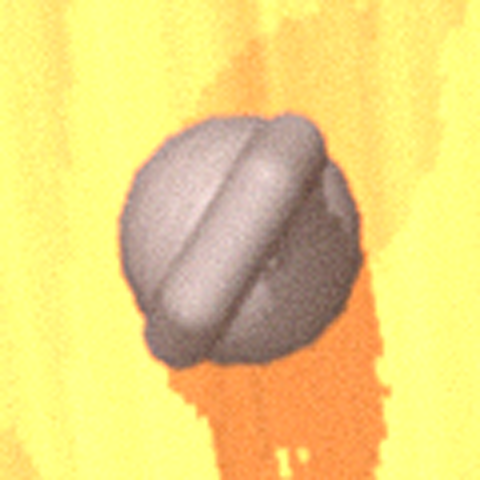

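```bash
python3 -c "
from bar import *
bar(311,138,(241,240),(288,150),(183,318),.0146,.0585)
"; python3 st.py .468 -.1533 .155 53
```

```text
ball [ 0.4671 -0.1529  0.0146] mid [ 0.4674 -0.152   0.0585] len 0.0293 yaw 50.7
27.85 [ 0.4674 -0.2178  0.2142] 83.8 tilt [0.0011 0.0001] [0.5 0.8 0.1] 60.5 0.0
tool shift fractions [ 0.641 -0.065  0.592]
turn z frac 0.342
```

Request:
play_rows:
  increments:
    - [[0.2,0,0.1,0,0,0.08,0.4],[0.4,-0.05,0.2,0,0,0.16,0.4],[0.65,-0.07,0.3,0,0,0.24,0.4],[0.65,-0.07,0.45,0,0,0.32,0.4],[0.65,-0.07,0.58,0,0,0.348,0.4],[0.65,-0.07,0.58,0,0,0.348,0.4],[0.65,-0.07,0.58,0,0,0.348,0.4]]

```text
time: 28.55
position: [0.4672, -0.1528, 0.156]
tool_rot: [-2.817, -1.39, -0.001]
ft_force: [0.5, 1.0, 0.8]
grip_width: 0.703
grip_force: 0.0
```

```bash
python3 st.py .4673 -.1525 .1117 52.5
```

```text
28.55 [ 0.4672 -0.1528  0.156 ] 52.51 tilt [0.0002 0.0004] [0.5 1.  0.8] 61.2 0.0
tool shift fractions [ 0.003 -0.001  0.443]
turn z frac 0.0
```

Request:
play_rows:
  increments:
    - [[0,0,0.1,0,0,0,0.2],[0,0,0.2,0,0,0,0.2],[0,0,0.3,0,0,0,0.2],[0,0,0.38,0,0,0,0.2],[0,0,0.43,0,0,0,0.2],[0,0,0.43,0,0,0,0.2]]

```text
time: 29.15
position: [0.466, -0.1534, 0.1118]
tool_rot: [-2.818, -1.385, 0.002]
ft_force: [-0.4, -0.1, 0.1]
grip_width: 0.6
grip_force: 0.0
```

Request:
play_rows:
  increments:
    - [[0,0,0,0,0,0,0],[0,0,0,0,0,0,-0.3],[0,0,0,0,0,0,-0.6],[0,0,0,0,0,0,-1],[0,0,0,0,0,0,-1],[0,0,0,0,0,0,-1],[0,0,0,0,0,0,-1]]
  squeeze: 35

```text
time: 29.85
position: [0.4664, -0.1536, 0.1128]
tool_rot: [-2.819, -1.386, 0.001]
ft_force: [-0.8, 0.1, 1.2]
grip_width: 0.126
grip_force: 35.0
```

```bash
python3 st.py .52 .1 .24 83.7
```

```text
29.85 [ 0.4664 -0.1536  0.1128] 52.35 tilt [-0.0003 -0.0001] [-0.8  0.1  1.2] 10.9 34.961319733411074
tool shift fractions [ 2.335 -1.125 -1.273]
turn z frac -0.348
```

Request:
play_rows:
  increments:
    - [[0,0,-0.1,0,0,0,-1],[0,0,-0.3,0,0,0,-1],[0,0,-0.6,0,0,0,-1],[0,0,-0.8,0,0,0,-1],[0,0,-1,0,0,0,-1]]

```text
time: 30.35
position: [0.4663, -0.1534, 0.2139]
tool_rot: [-2.819, -1.386, 0.0]
ft_force: [0.8, 0.6, -3.9]
grip_width: 0.124
grip_force: 35.0
```

Request:
play_rows:
  increments:
    - [[0.1,0,-0.2,0,0,0,-1],[0.3,-0.02,-0.4,0,0,0,-1],[0.6,-0.05,-0.4,0,0,0,-1],[0.9,-0.05,-0.4,0,0,0,-1]]

```text
time: 30.75
position: [0.5177, -0.0786, 0.2537]
tool_rot: [2.819, 1.384, 0.0]
ft_force: [0.7, -0.2, -3.4]
grip_width: 0.124
grip_force: 35.0
```

Request:
play_rows:
  increments:
    - [[0.35,-0.02,0,0,0,0,-1],[0.7,-0.05,0,0,0,0,-1],[1,-0.07,0,0,0,0,-1]]

```text
time: 31.05
position: [0.5733, 0.006, 0.2527]
tool_rot: [-2.818, -1.387, 0.001]
ft_force: [0.4, 0.1, -2.7]
grip_width: 0.128
grip_force: 35.0
```

Request:
play_rows:
  increments:
    - [[0.3,-0.02,0,0,0,-0.08,-1],[0.6,-0.05,0,0,0,-0.16,-1],[0.9,-0.07,0,0,0,-0.24,-1],[1,-0.07,0,0,0,-0.32,-1],[1,-0.07,0,0,0,-0.348,-1],[1,-0.07,0,0,0,-0.348,-1],[1,-0.07,0,0,0,-0.348,-1]]

```text
time: 31.75
position: [0.6284, 0.087, 0.2524]
tool_rot: [-2.342, -2.093, 0.002]
ft_force: [0.1, -0.2, -3.5]
grip_width: 0.126
grip_force: 35.0
```

```bash
python3 st.py .639 .102 .155 83.7; python3 - <<'E'
from h import *
s=ctrl.get_state();im=ctrl.get_image("wrist")[:,:,::-1];cv2.imwrite("pics/w5.png",im)
E
```

```text
31.75 [0.6284 0.087  0.2524] 83.57 tilt [-0.001  -0.0005] [ 0.1 -0.2 -3.5] 11.0 34.9835523404181
tool shift fractions [0.161 0.09  0.974]
turn z frac -0.001
```

View pics/w5.png

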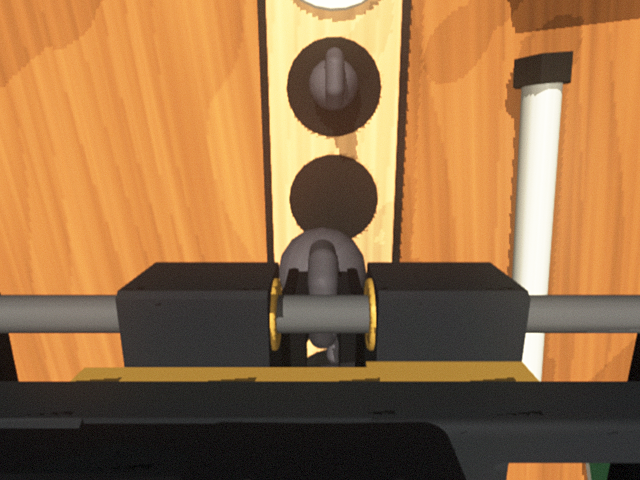

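One is centred on its pad (ball at (334,84), pad centre (334,86)). The free pad is at (334,197). Lowering two there.

Request:
play_rows:
  increments:
    - [[0.08,0.04,0,0,0,0,-1],[0.16,0.09,0.1,0,0,0,-1],[0.16,0.09,0.3,0,0,0,-1],[0.16,0.09,0.55,0,0,0,-1],[0.16,0.09,0.75,0,0,0,-1],[0.16,0.09,0.9,0,0,0,-1],[0.16,0.09,1,0,0,0,-1],[0.16,0.09,1,0,0,0,-1]]

```text
time: 32.6
position: [0.6387, 0.1026, 0.151]
tool_rot: [-2.339, -2.095, 0.003]
ft_force: [-0.1, -0.0, -4.1]
grip_width: 0.129
grip_force: 35.0
```

Request:
play_rows:
  increments:
    - [[0,0,0.05,0,0,0,-1],[0,0,0.1,0,0,0,-1],[0,0,0.12,0,0,0,-1],[0,0,0.13,0,0,0,-1],[0,0,0.13,0,0,0,-1],[0,0,0.13,0,0,0,-1]]

```text
time: 33.2
position: [0.6395, 0.1026, 0.14]
tool_rot: [2.34, 2.095, 0.0]
ft_force: [-0.1, 0.4, -3.8]
grip_width: 0.126
grip_force: 35.0
```

```bash
python3 st.py .639 .102 .1378 83.7
```

```text
33.2 [0.6395 0.1026 0.14  ] 83.67 tilt [ 0.0005 -0.0001] [-0.1  0.4 -3.8] 10.9 34.98351389542222
tool shift fractions [-0.006 -0.004  0.022]
turn z frac -0.0
```

Request:
play_rows:
  increments:
    - [[-0.006,-0.004,0.01,0,0,0,-1],[-0.006,-0.004,0.015,0,0,0,-1],[-0.006,-0.004,0.02,0,0,0,-1],[-0.006,-0.004,0.025,0,0,0,-1],[-0.006,-0.004,0.025,0,0,0,-1]]

```text
time: 33.7
position: [0.639, 0.102, 0.1379]
tool_rot: [2.34, 2.095, 0.0]
ft_force: [-1.4, -1.5, 2.3]
grip_width: 0.127
grip_force: 35.0
```

```bash
python3 st.py .639 .102 .1378 83.7
```

```text
33.7 [0.639  0.102  0.1379] 83.67 tilt [ 0.0004 -0.0003] [-1.4 -1.5  2.3] 11.0 34.98633971437812
tool shift fractions [-0.    -0.     0.001]
turn z frac -0.0
```

Request:
play_rows:
  increments:
    - [[0,0,0,0,0,0,-0.5],[0,0,0,0,0,0,-0.3],[0,0,0,0,0,0,-0.1],[0,0,0,0,0,0,0.1],[0,0,0,0,0,0,0.2],[0,0,0,0,0,0,0.2]]

```text
time: 34.3
position: [0.6389, 0.102, 0.1372]
tool_rot: [2.341, 2.095, 0.0]
ft_force: [0.3, -0.0, 0.2]
grip_width: 0.561
grip_force: 0.0
```

Request:
play_rows:
  increments:
    - [[0,0,-0.1,0,0,0,0.2],[0,0,-0.3,0,0,0,0.2],[0,0,-0.6,0,0,0,0.2],[0,0,-0.9,0,0,0,0.2],[0,0,-1,0,0,0,0.2]]

```text
time: 34.8
position: [0.6403, 0.1028, 0.2416]
tool_rot: [2.338, 2.093, 0.008]
ft_force: [0.4, 0.3, -0.8]
grip_width: 0.601
grip_force: 0.0
```

Request:
play_rows:
  increments:
    - [[-0.3,0,-0.3,0,0,0,0.2],[-0.7,0,-0.6,0,0,0,0.2],[-1,0,-0.8,0,0,0,0.2]]

```text
time: 35.1
position: [0.628, 0.0005, 0.3191]
tool_rot: [2.34, 2.093, 0.001]
ft_force: [0.6, -1.3, 0.3]
grip_width: 0.602
grip_force: 0.0
```

Request:
play_rows:
  increments:
    - [[-0.3,0,0,0,0,0,0.2],[-0.6,0,0,0,0,0,0.2],[-0.7,0,0,0,0,0,0.2],[-0.7,0,0,0,0,0,0.2],[-0.7,0,0,0,0,0,0.2],[-0.7,0,0,0,0,0,0.2]]

```text
time: 35.7
position: [0.6202, -0.0642, 0.3172]
tool_rot: [-2.336, -2.099, -0.001]
ft_force: [-0.6, -0.3, -1.1]
grip_width: 0.596
grip_force: 0.0
```

```bash
python3 st.py; python3 - <<'E'
from h import *
s=ctrl.get_state();im=ctrl.get_image("wrist")[:,:,::-1]; sc=ctrl.get_image("side")[:,:,::-1]
c=cv2.resize(sc[150:350,330:440],(330,600)); w=cv2.resize(im[:290,160:520],(470,379))
o=np.zeros((600,800,3),np.uint8); o[:,:330]=c; o[:379,330:]=w; cv2.imwrite("pics/fin.png",o)
E
```

```text
35.7 [ 0.6202 -0.0642  0.3172] 83.88 tilt [-0.      0.0012] [-0.6 -0.3 -1.1] 51.8 0.0
```

View pics/fin.png

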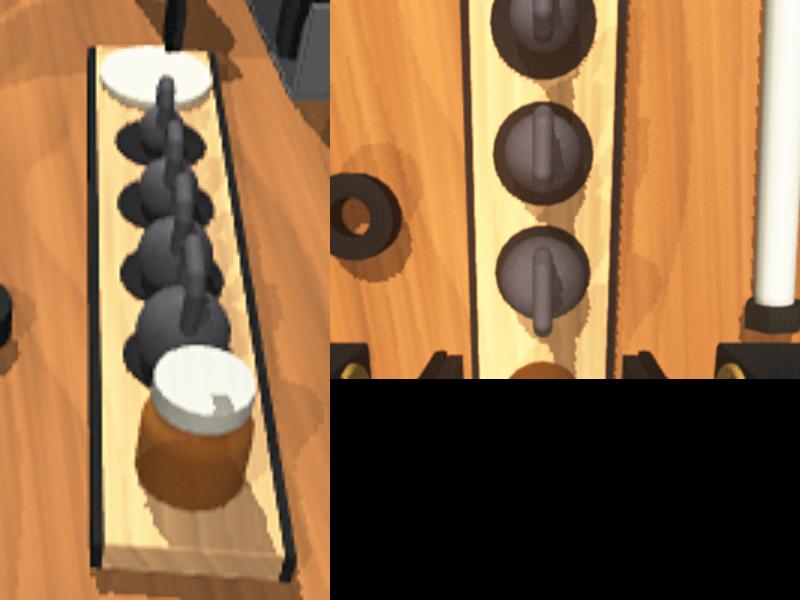

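The final view shows the four upright and centred in a row. They run from the smallest beside the white coaster to the largest beside the jar, and both the coaster and the jar are where they were. The gripper is clear, so I'm handing in.

```bash
python3 -c "
from bench import ctrl
print(ctrl.close_job())"
```

```text
the job is handed in; nothing more can be done
None
```

I handed the job in at about 36 s: the four kettlebells stand upright and centred on their pads, smallest beside the white coaster to largest beside the chalk jar, and the coaster and jar were not touched.

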